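Bronze gears into the parts dishes

ROBOT

A 6-joint arm with a two-finger parallel gripper is mounted at the origin on the work surface. World frame = base frame: x ahead of the robot, y to its left, z up, the work surface at z = 0. Lengths are in m, angles in rad, forces in N, time in s.
With the tool pointing down it reaches from about 0.275 to 0.75 m from the base axis. Payload 10.2 kg.
Tool frame: the origin (TCP) lies between the finger pads; the fingertips stand tip_extent ahead of it and the grasp point (between the pads) lies 5 mm behind it (tip_extent is the distance from the TCP to the fingertips, in m); z points along the fingers, y is the direction in which the jaws open and shut (so a half turn about z gives the same grasp; the last joint's range is limited). The gripper opens to 85 mm and grips with 20 to 120 N. Pads are 22 mm wide; open, the fingers measure 114 mm over their backs; the gripper's body (76 mm by 85 mm) begins 54 mm behind the grasp point. The pads swing forward as they close: fully open they stand 13 mm farther back than shut.
Start: joints at [1.094, 0.313, 1.498, -0, 1.331, -0.223], TCP at [0.132, 0.508, 0.245] pointing down, gripper open.
Joint ranges: [-2.94, 2.94], [-0.97, 2.17], [0.19, 2.56], [-1.23, 4.37], [0.02, 3.11], [-2.88, 2.88]. Speed limits (rad/s): [2.39, 2.39, 3.01, 3.14, 3.14, 3.14].

INTERFACE

Orientations are given as a rotation vector (axis times angle).
In Python, from bench import get_state, grab_frame, sign_off, tip_extent gives the robot as it stands.
- The arm moves only by the tool send_rows, never from a script. Its argument "deltas" is one flat list of numbers, 7 for each row, row after row: the shift along the tool's x, y, z in mm, then the turn, a rotation vector about the tool's x, y, z in degrees, then the opening, from 0 (shut) to 1 (fully open). A call has 1 to 20 rows; each row shifts and turns the commanded pose from where the row before left it, along the tool's axes as they then stand; what a row does not reach is not made up. A row lasts 1/12 s, in which the tool goes at most 41.7 mm and 7.16 degrees, less where a joint would pass 70% of its speed; a pose out of reach is approached as far as the arm can. A call with a gripper value outside its range is refused whole. The fingers move at their own pace and stop on an object; "squeeze" is the grip in N (left out, the last holds). Time passes only in rows, so rows that do not move let the fingers close. It gives the time, the measured TCP pose, the force and the opening at its end, in the units of the state.
- get_state(): the state, without advancing time (a new reading comes with each control period).
- grab_frame(name): name is "scene" or "top" or "wrist"; returns a dict with "frame" (384x512x3 uint8, red, green, blue), "range_z" (384x512 float32, m along the optical axis (not along the pixel's ray), 0 where there is no reading), "K" (3x3 intrinsics, pixels), "D" ([k1, k2, p1, p2, k3] as OpenCV has them; the pictures are not rectified), "R" (3x3) and "t" (3): a world point X has camera coordinates R X + t. Camera axes: x right, y down, z forward; pixel columns grow to the right and rows downward; lengths in m; the calibration is good to about 2 mm. A picture is of the moment at which its call begins.
- sign_off(): hands the job in, once; it reports no verdict.
The state is a dict: "time": time; "q": joint angles; "qd": joint speeds; "joint_torque": joint torques, N m; "tool_pos": TCP position; "ee_rot": TCP orientation; "ft_force": force on the tool from outside, world axes, zero at the start; "torque": the same for the moment, N m; "grip_width": finger opening in m.
Only numpy, scipy, OpenCV 4.12 (cv2) and the standard library are available. Lean on these libraries where they do the work, as an engineer would, in place of code of your own. Each camera call takes 0.05 s, during which the arm holds its last target. There are 200 camera calls.

TASK

The feeder gearbox is being rebuilt: put its three bronze gear wheels into the parts dishes one after another, first the largest into the blue dish, then the middle-sized one into the green dish, then the smallest into the red dish. Set each one down, do not drop it, so that it lies flat, hub up, in the middle of its dish, and let go. Leave the steel gear, the drive pin, the capacitor and the feed cup standing where they are.

Things in the scene. Friction and masses are not known exactly. Their poses are not given: they have to be found in the camera images.
- gear_large: Largest bronze (brown-gold) spur gear wheel lying flat, loose: toothed disc 80 mm across and 14 mm thick, with a round solid hub 28 mm across standing 28 mm up from the middle of its upper face (hub top 42 mm above the gear's underside; small black bore mark on top). Origin: centre of the underside; z up along the hub axis. Can be gripped by the hub from above at any yaw. About 0.55 kg.
- gear_medium: Middle-sized bronze (brown-gold) spur gear wheel lying flat, loose: toothed disc 60 mm across and 14 mm thick, with a round solid hub 28 mm across standing 28 mm up from the middle of its upper face (hub top 42 mm above the gear's underside; small black bore mark on top). Origin: centre of the underside; z up along the hub axis. Can be gripped by the hub from above at any yaw. About 0.35 kg.
- gear_small: Smallest bronze (brown-gold) spur gear wheel lying flat, loose: toothed disc 42 mm across and 14 mm thick, with a round solid hub 28 mm across standing 28 mm up from the middle of its upper face (hub top 42 mm above the gear's underside; small black bore mark on top). Origin: centre of the underside; z up along the hub axis. Can be gripped by the hub from above at any yaw. About 0.2 kg.
- dish_blue: Blue round shallow parts dish fixed to the bench: 104 mm across outside, 96 mm inside, floor 4 mm thick, rim top 10 mm above the bench. Origin: centre of the underside, on the bench top (z = 0); z up. All three dishes have the same size.
- dish_green: Green round shallow parts dish fixed to the bench: 104 mm across outside, 96 mm inside, floor 4 mm thick, rim top 10 mm above the bench. Origin: centre of the underside, on the bench top (z = 0); z up. All three dishes have the same size.
- dish_red: Red round shallow parts dish fixed to the bench: 104 mm across outside, 96 mm inside, floor 4 mm thick, rim top 10 mm above the bench. Origin: centre of the underside, on the bench top (z = 0); z up. All three dishes have the same size.
- gear_steel: Silver-grey steel gear wheel, not to be moved: shaped like the middle-sized bronze one (60 mm across, 14 mm thick, hub 28 mm across up to 42 mm). Origin: centre of the underside; z up.
- drive_pin: Steel drive pin standing on its head, not to be moved: head 32 mm across and 10 mm high, shank 16 mm across, 64 mm high in all. Origin: centre of the underside; z up.
- capacitor: Grey motor capacitor canister standing upright, not to be moved: 44 mm across, 76 mm high with its terminals. Origin: centre of the underside; z up.
- feed_cup: Yellow plastic feed cup, open at the top, not to be moved: 72 mm across at the rim, 70 mm high. Origin: centre of the underside; z up.
Mind the look-alikes: they are no part of the job. Several things have the shape of the dish_green; the one meant has the colours described above.

How it is judged:
By the outcome, as a careful person would: the job done as asked, in the order asked, and still so for the second after the job is handed in, with the robot touching nothing.
It also fails if it takes over 86 s, if anything falls off the work surface, if the arm or the gripper's body presses on something with over 40 N, if the wrist force passes 120 N, or if a joint passes its speed limit or range.

## Working session

There is one attempt and no reset: what is moved stays moved. The work goes in short steps, Python scripts to look and compute and a tool call to move; the robot and the scene stay as the last step left them, time stands still between calls to the robot, and variables do not carry over. Pictures are saved under pics/ and viewed, about 12 in all and at most 16, crops included, and the job is handed in when it is done.

Besides the shell and the picture viewer there is one more tool, called after "Request:" by a JSON object that holds its "fn" and its "kwargs". send_rows: Moves the arm, as the interface text tells. Its arguments: {"type":"object","properties":{"deltas":{"type":"array","items":{"type":"number"}},"squeeze":{"type":"number"}},"required":["deltas"]}

```bash
mkdir -p pics; cat > h.py <<'E'
import numpy as np, cv2, pickle
from bench import get_state, grab_frame, tip_extent
def grab(n, f=None):
    g=grab_frame(n)
    if f: cv2.imwrite('pics/'+f, cv2.cvtColor(g['frame'],cv2.COLOR_RGB2BGR))
    return g
def ray_plane(g,uv,z):
    p=cv2.undistortPoints(np.array(uv,float).reshape(-1,1,2),g['K'],np.array(g['D'])).reshape(-1,2)
    d=np.c_[p,np.ones(len(p))]@g['R']; c=-g['R'].T@g['t']
    return c+d*((z-c[2])/d[:,2])[:,None]
E
python3 - <<'E'
from h import *
s=get_state(); print(s, tip_extent)
for n in('top','scene'):
    g=grab(n,n+'1.png'); pickle.dump(g,open(n+'1.pkl','wb')); print(n,g['K'],-g['R'].T@g['t'],g['R'])
E
```

```text
{'time': 0.0, 'q': array([ 1.09357290e+00,  3.13463214e-01,  1.49841714e+00, -1.43616517e-05,
        1.33098104e+00, -2.23430252e-01]), 'qd': array([-0.00199424, -0.00155598,  0.00112964, -0.00147313,  0.00065194,
       -0.00072861]), 'joint_torque': array([ 3.67864459e-04, -4.12269223e+01, -2.59751612e+01, -1.49743082e-04,
        4.07927277e-03, -1.37840561e-05]), 'tool_pos': array([0.13173886, 0.50796731, 0.2447358 ]), 'ee_rot': array([-3.97529479e-01, -3.11591363e+00,  1.87914886e-03]), 'ft_force': array([ 0.62133436, -0.14970375, -0.16972407]), 'torque': array([-0.0056924 ,  0.06373258,  0.01353357]), 'grip_width': 0.0851149886202316} 0.014
top [[365.26548374   0.         253.8450134 ]
 [  0.         365.26548374 191.43885732]
 [  0.           0.           1.        ]] [ 0.39606791 -0.01941109  0.82487302] [[ 0.09207651 -0.99574411 -0.00394816]
 [-0.97251627 -0.08907566 -0.21512238]
 [ 0.21385516  0.02364737 -0.97657912]]
scene [[398.65742951   0.         253.4945513 ]
 [  0.         398.65742951 193.10872631]
 [  0.           0.           1.        ]] [ 0.9911026  -0.63306557  0.71162133] [[ 0.81233407  0.58285453  0.01984825]
 [ 0.40495213 -0.5392435  -0.73839706]
 [-0.41967503  0.60786269 -0.67407405]]
```

View pics/top1.png

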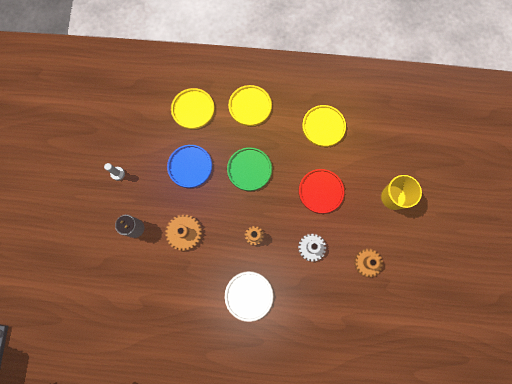

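View pics/scene1.png

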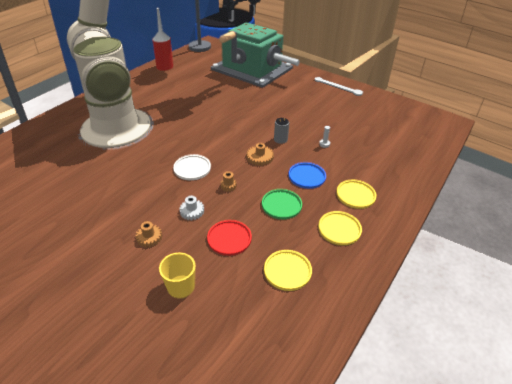

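Candidates in top: bronze gears (183,232) largest, (369,263) middle, (254,236) smallest; the look-alike is the steel gear at (313,247). Dishes: blue (190,167), green (250,169), red (321,191); the three yellow and one white dishes are look-alikes. Also there: the pin (115,172), capacitor (128,226) and cup (403,192). I'll measure these next and check them in a crop.

```bash
cat > meas.py <<'E'
from h import *
def measure(g):
    hsv=cv2.cvtColor(g['frame'],cv2.COLOR_RGB2HSV); H,S,V=cv2.split(hsv)
    vv,uu=np.mgrid[:384,:512]; uv=np.c_[uu.ravel(),vv.ravel()]
    p=cv2.undistortPoints(uv.reshape(-1,1,2).astype(float),g['K'],np.array(g['D'])).reshape(-1,2)
    P=((np.c_[p,np.ones(len(p))]*g['range_z'].reshape(-1,1)-g['t'])@g['R']).reshape(384,512,3)
    Z=P[...,2]; roi=(P[...,0]>.2)&(P[...,0]<.8)&(abs(P[...,1])<.5)&(g['range_z']>0)
    out=[]
    for c,m in (('blue',(H>105)&(H<125)&(S>150)&(V>90)),('green',(H>50)&(H<80)&(S>150)&(V>60)),('red',((H<3)|(H>177))&(S>200)&(V>120))):
        n,l,st,ce=cv2.connectedComponentsWithStats((m&roi).astype('uint8'))
        for i in range(1,n):
            if st[i,4]>300:
                q=np.argwhere(l==i)[:,::-1]; w=ray_plane(g,cv2.convexHull(q.astype(np.int32)).reshape(-1,2),.010)
                (x,y),r=cv2.minEnclosingCircle(w[:,:2].astype('float32')); out.append((c,ce[i].round(),round(x,4),round(y,4),round(2*r,3)))
    n,l,st,ce=cv2.connectedComponentsWithStats(((Z>.034)&roi).astype('uint8'))
    for i in range(1,n):
        if st[i,4]>25:
            q=np.argwhere(l==i)[:,::-1]; z=np.percentile(Z[l==i],90)
            w=ray_plane(g,cv2.convexHull(q.astype(np.int32)).reshape(-1,2),z)
            (x,y),r=cv2.minEnclosingCircle(w[:,:2].astype('float32'))
            t=(l==i)&(Z>z-.004); a=np.median(P[t],0)
            out.append(('tall z%.3f'%z,ce[i].round(),P[t][:,:2].mean(0).round(4),(round(x,4),round(y,4)),round(2*r,3)))
    return out
E
python3 - <<'E'
from meas import *
for n in('top','scene'):
    g=pickle.load(open(n+'1.pkl','rb'))
    print(n); [print(*o) for o in measure(g)]
g=pickle.load(open('top1.pkl','rb'))['frame'][140:290,90:430]
cv2.imwrite('pics/crop1.png',cv2.cvtColor(cv2.resize(g,None,fx=2.3,fy=2.3),cv2.COLOR_RGB2BGR))
E
```

```text
top
blue [189. 166.] 0.6229 0.1554 0.104
green [247. 175.] 0.6206 0.0156 0.094
red [321. 197.] 0.5898 -0.1528 0.103
tall z0.065 [109. 168.] [0.5898 0.3237] (0.586, 0.3173) 0.029
tall z0.070 [405. 191.] [ 0.5931 -0.3241] (0.5899, -0.3163) 0.081
tall z0.070 [127. 225.] [0.4666 0.262 ] (0.4659, 0.2551) 0.054
tall z0.043 [181. 231.] [0.4673 0.1489] (0.4663, 0.1483) 0.029
tall z0.043 [253. 234.] [ 0.4745 -0.0082] (0.4744, -0.0079) 0.028
tall z0.043 [314. 246.] [ 0.4603 -0.1384] (0.4598, -0.1375) 0.028
tall z0.044 [372. 262.] [ 0.4385 -0.2651] (0.4371, -0.2639) 0.03
scene
blue [307. 175.] 0.6287 0.1507 0.108
tall z0.069 [281. 126.] [0.4718 0.2589] (0.4877, 0.2378) 0.09
tall z0.063 [326. 131.] [0.5929 0.3204] (0.6013, 0.3022) 0.056
tall z0.042 [260. 147.] [0.4713 0.1468] (0.4728, 0.1429) 0.036
tall z0.042 [228. 176.] [ 0.4782 -0.0111] (0.4808, -0.0136) 0.033
tall z0.042 [190. 201.] [ 0.4638 -0.1413] (0.466, -0.1435) 0.033
tall z0.043 [147. 226.] [ 0.4417 -0.2654] (0.4452, -0.2668) 0.035
tall z0.069 [177. 270.] [ 0.5942 -0.3214] (0.6024, -0.3288) 0.093
```

View pics/crop1.png

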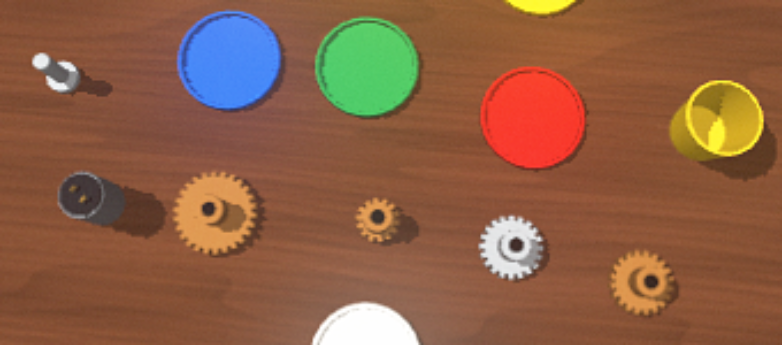

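The crop confirms the choice: the largest gear is at crop (214,212), the smallest at (377,220) and the middle one at (642,282), with steel at (510,247). First I'll square the yaw and hover over the large gear.

Request:
{"fn": "send_rows", "kwargs": {"deltas": [0,0,0,0,0,-7.1,0.55,0,0,0,0,0,-7.1,0.55,0,0,0,0,0,-0.34,0.55,-21,-22.5,2,0,0,0,0.55,-21,-22.5,2,0,0,0,0.55,-21,-22.5,2,0,0,0,0.55,-21,-22.5,2,0,0,0,0.55,-21,-22.5,2,0,0,0,0.55,-21,-22.5,2,0,0,0,0.55,-21,-22.5,2,0,0,0,0.55,-21,-22.5,2,0,0,0,0.55,-21,-22.5,2,0,0,0,0.55,-21,-22.5,2,0,0,0,0.55,-21,-22.5,2,0,0,0,0.55,-21,-22.5,2,0,0,0,0.55,-21,-22.5,2,0,0,0,0.55,-21,-22.5,2,0,0,0,0.55,-21,-22.5,2,0,0,0,0.55,-21,-22.5,2,0,0,0,0.55], "squeeze": 40}}

```text
time: 1.68
tool_pos: [0.4686, 0.1468, 0.2131]
ee_rot: [-0.007, -3.141, -0.0]
ft_force: [0.8, 0.3, -0.2]
grip_width: 0.0469
```

```bash
python3 - <<'E'
from meas import *
s=get_state(); print(s['time'],s['tool_pos'],s['ee_rot'],s['grip_width'],s['ft_force'],tip_extent)
g=grab('wrist','w1.png'); print(-g['R'].T@g['t']); print(g['R'])
[print(*o) for o in measure(g)]
E
```

```text
1.6833 [0.46861009 0.14682111 0.21307349] [-6.67532589e-03 -3.14133882e+00 -2.23262942e-05] 0.046923234174979095 [ 0.83612595  0.3428841  -0.24763281] 0.014
[0.39612612 0.14786488 0.34162555]
[[ 0.00528295  0.99998518 -0.00131342]
 [ 0.95779499 -0.00468255  0.28741403]
 [ 0.28740362 -0.00277638 -0.95780554]]
blue [268. 283.] 0.6243 0.156 0.107
green [151. 267.] 0.5956 0.0062 0.074
red [ 31. 265.] 0.5932 -0.1499 0.11
tall z0.070 [375. 177.] [0.4691 0.2626] (0.4651, 0.257) 0.054
tall z0.038 [  1. 171.] [ 0.4654 -0.1255] (0.4643, -0.1249) 0.019
tall z0.043 [263. 175.] [0.4699 0.1502] (0.4691, 0.1505) 0.029
tall z0.043 [116. 182.] [ 0.4771 -0.0071] (0.4766, -0.0055) 0.031
tall z0.288 [260. 331.] [0.4543 0.1459] (0.4587, 0.1463) 0.118
```

View pics/w1.png

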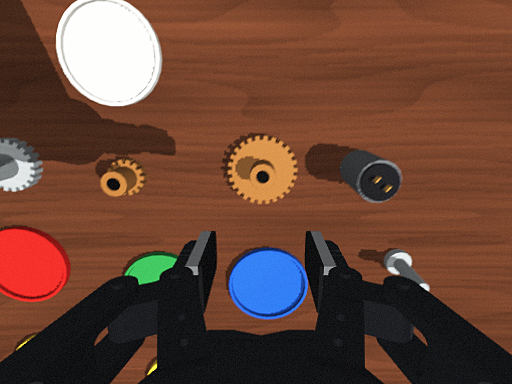

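The large gear's hub is at (262,176) in the wrist view, and that agrees with the top view to about 2 mm. Next, descend on it and grip.

Request:
{"fn": "send_rows", "kwargs": {"deltas": [0,2,20,0,0,0,0.55,0,0,20,0,0,0,0.55,0,0,20,0,0,0,0.55,0,0,20,0,0,0,0.55,0,0,20,0,0,0,0.55,0,0,20,0,0,0,0.55,0,0,20,0,0,0,0.55,0,0,20,0,0,0,0.55,0,0,10,0,0,0,0.55,0,0,5,0,0,0,0.55,0,0,3,0,0,0,0.55,0,0,0,0,0,0,0.55,0,0,0,0,0,0,0.55]}}

```text
time: 2.82
tool_pos: [0.4683, 0.1502, 0.036]
ee_rot: [0.001, 3.14, 0.0]
ft_force: [-0.7, 0.1, 0.5]
grip_width: 0.0468
```

Request:
{"fn": "send_rows", "kwargs": {"deltas": [0,0,0,0,0,0,0.3,0,0,0,0,0,0,0.2,0,0,0,0,0,0,0.1,0,0,0,0,0,0,0,0,0,0,0,0,0,0,0,0,0,0,0,0,0]}}

```text
time: 3.32
tool_pos: [0.4683, 0.1501, 0.0362]
ee_rot: [0.0, 3.14, -0.0]
ft_force: [-2.1, -1.6, 5.7]
grip_width: 0.0263
```

```bash
python3 - <<'E'
from h import *
s=get_state(); print(s['time'],s['tool_pos'],s['grip_width'],s['ft_force'],s['torque'],tip_extent)
g=grab('wrist','w2.png')
E
```

```text
3.3167 [0.46826855 0.15008285 0.03624483] 0.026289000592664865 [-2.06389461 -1.60445068  5.71850974] [-0.24991317  0.25190701  0.03023668] 0.014
```

View pics/w2.png

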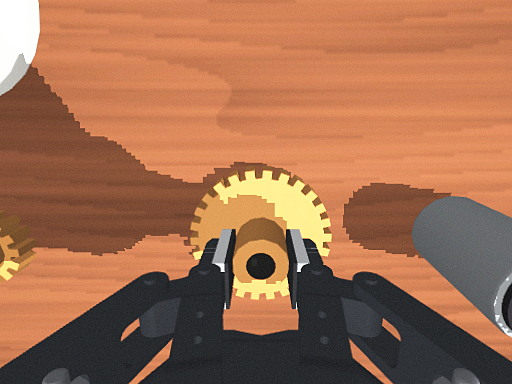

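The hub sits between the pads with its bore at (261,266). I'll lift with a firmer grip and check the hub's offset in the hand.

Request:
{"fn": "send_rows", "kwargs": {"deltas": [0,0,0,0,0,0,0,0,0,0,0,0,0,0,0,0,-4,0,0,0,0,0,0,-8,0,0,0,0,0,0,-12,0,0,0,0,0,0,-14,0,0,0,0,0,0,-14,0,0,0,0,0,0,-12,0,0,0,0,0,0,-6,0,0,0,0,0,0,0,0,0,0,0,0,0,0,0,0,0,0], "squeeze": 70}}

```text
time: 4.28
tool_pos: [0.4675, 0.1502, 0.1051]
ee_rot: [-0.0, -3.141, 0.0]
ft_force: [0.9, 0.4, -7.3]
grip_width: 0.0254
```

```bash
cat > held.py <<'E'
from h import *
import sys
s=get_state(); print(s['time'],s['tool_pos'],s['ee_rot'],s['grip_width'],s['ft_force'])
g=grab('wrist',sys.argv[1])
H,S,V=cv2.split(cv2.cvtColor(g['frame'],cv2.COLOR_RGB2HSV))
m=(V<45).astype('uint8'); m[:210]=0; m[330:]=0; m[:,:235]=0; m[:,295:]=0
n,l,st,ce=cv2.connectedComponentsWithStats(m)
for i in range(1,n):
    if 60<st[i,4]<2500:
        u=ce[i]; zr=np.median(g['range_z'][l==i]); 
        p=cv2.undistortPoints(u.reshape(1,1,2),g['K'],np.array(g['D'])).ravel()
        P=g['R'].T@(np.r_[p,1]*zr-g['t']); print(u.round(1),st[i,2:],'bore',P.round(4),'minus tcp mm',((P-s['tool_pos'])*1e3).round(1))
E
python3 held.py w3.png
```

```text
4.2833 [0.4675236  0.15018007 0.10507863] [-5.25340363e-05 -3.14115371e+00  7.37650931e-06] 0.02539870426365215 [ 0.88210832  0.43336512 -7.30764284]
[289.3 261.9] [ 10  76 351] bore [0.4634 0.1636 0.1174] minus tcp mm [-4.1 13.5 12.4]
[260.3 265.6] [ 29  26 584] bore [0.4692 0.1506 0.1111] minus tcp mm [1.6 0.4 6. ]
```

View pics/w3.png

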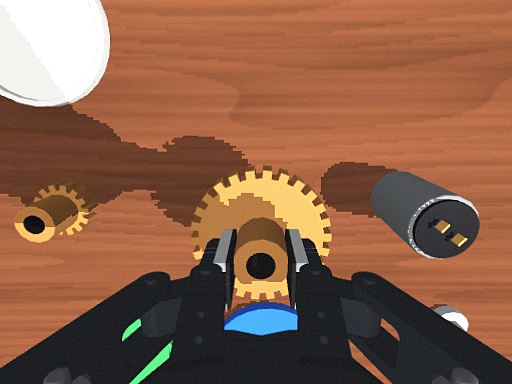

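Held level, with the bore 1.6 mm ahead of the TCP. Now over to the blue dish and down to about 6 mm above its floor.

Request:
{"fn": "send_rows", "kwargs": {"deltas": [-8,0,0,0,0,0,0,-14,0.5,0,0,0,0,0,-20,0.5,0,0,0,0,0,-24,0.5,0,0,0,0,0,-24,0.5,0,0,0,0,0,-24,0.5,0,0,0,0,0,-20,0.5,0,0,0,0,0,-14,0.5,0,0,0,0,0,-7,0.5,0,0,0,0,0,0,0.5,0,0,0,0,0,0,0.5,10,0,0,0,0,0,0,12,0,0,0,0,0,0,12,0,0,0,0,0,0,12,0,0,0,0,0,0,8,0,0,0,0,0,0,5,0,0,0,0,0,0,0,0,0,0,0,0,0,0,0,0,0,0]}}

```text
time: 5.83
tool_pos: [0.6229, 0.1552, 0.0464]
ee_rot: [0.0, 3.141, 0.0]
ft_force: [0.3, 0.9, -6.0]
grip_width: 0.0255
```

```bash
python3 - <<'E'
from h import *
s=get_state(); print(s['time'],s['tool_pos'],s['ee_rot'],s['grip_width'],s['ft_force'])
a=grab('wrist')['frame'][100:384,100:420]; b=grab('scene')['frame'][100:250,220:400]; c=grab('top')['frame'][110:230,100:300]
f=lambda x:cv2.resize(x,(390,390*x.shape[0]//x.shape[1]))
im=np.zeros((600,800,3),'uint8')
for x,(r,q) in ((f(a),(0,0)),(f(b),(0,400)),(f(c),(350,0))): im[r:r+x.shape[0],q:q+390]=x[:600-r]
cv2.imwrite('pics/m1.png',im[...,::-1])
E
```

```text
5.8333 [0.62293213 0.15515829 0.04635391] [6.35440734e-05 3.14138987e+00 2.80194766e-06] 0.02551296259907157 [ 0.25362458  0.86730021 -5.97314748]
```

View pics/m1.png

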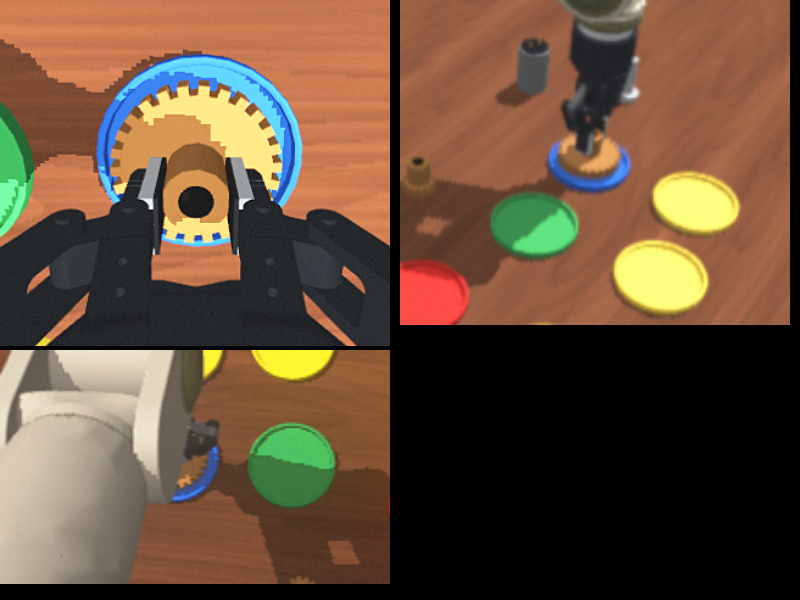

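In the wrist view the gear hangs inside the blue rim, with similar side gaps. I'll check numerically with a rim circle against the bore.

```bash
cat > chk.py <<'E'
from h import *
def circ(p):
    A=np.c_[2*p[:,:2],np.ones(len(p))]; b=(p[:,:2]**2).sum(1); s=np.linalg.lstsq(A,b,rcond=None)[0]; return s[0],s[1],(s[2]+s[0]**2+s[1]**2)**.5
def rim(g,lo,hi,box):
    H,S,V=cv2.split(cv2.cvtColor(g['frame'],cv2.COLOR_RGB2HSV)); m=((H>=lo)&(H<=hi)&(S>110)&(V>60)).astype('uint8')
    k=np.zeros_like(m); k[box[1]:box[3],box[0]:box[2]]=1; m*=k
    h=cv2.convexHull(np.argwhere(m)[:,::-1].astype(np.int32)).reshape(-1,2)
    w=ray_plane(g,h,.010); c=circ(w)
    for _ in range(5):
        e=np.hypot(w[:,0]-c[0],w[:,1]-c[1])-c[2]; k=abs(e)<=max(.0012,np.median(abs(e))*2); c=circ(w[k])
    return np.round(c,4),k.sum(),len(w)
E
python3 - <<'E'
from chk import *
g=grab('wrist'); pickle.dump(g,open('w.pkl','wb')); print(rim(g,95,125,(170,135,360,310)))
E
python3 held.py w4.png
```

```text
(array([0.625 , 0.1573, 0.0517]), np.int64(49), 49)
6.0333 [0.62317477 0.15519529 0.04700732] [4.86969151e-05 3.14032954e+00 5.82229573e-05] 0.02603239139358604 [ 0.23345194  0.25823317 -6.11521105]
[289.2 261.1] [ 10  75 320] bore [0.6187 0.1686 0.0592] minus tcp mm [-4.4 13.4 12.1]
[260.3 265.4] [ 29  25 561] bore [0.6247 0.1557 0.053 ] minus tcp mm [1.5 0.5 6. ]
```

Rim centre (0.625, 0.1573), bore (0.6247, 0.1557): shift 1.5 mm in y and lower slowly.

Request:
{"fn": "send_rows", "kwargs": {"deltas": [0,1.5,0,0,0,0,0,0,0,2,0,0,0,0,0,0,1,0,0,0,0,0,0,1,0,0,0,0,0,0,1,0,0,0,0,0,0,0.5,0,0,0,0,0,0,0,0,0,0,0]}}

```text
time: 6.67
tool_pos: [0.6228, 0.1567, 0.0406]
ee_rot: [-0.0, -3.141, 0.0]
ft_force: [-0.4, -0.4, -5.6]
grip_width: 0.0254
```

Request:
{"fn": "send_rows", "kwargs": {"deltas": [0,0,0.5,0,0,0,0,0,0,0.5,0,0,0,0,0,0,0,0,0,0,0]}}

```text
time: 6.92
tool_pos: [0.6229, 0.1567, 0.0405]
ee_rot: [-0.0, 3.141, -0.0]
ft_force: [-4.3, 0.2, 1.5]
grip_width: 0.0257
```

The floor now carries the weight (the force changed from −5.6 to +1.5 N). Release and rise.

Request:
{"fn": "send_rows", "kwargs": {"deltas": [0,0,0,0,0,0,0.38,0,0,0,0,0,0,0.45,0,0,0,0,0,0,0.55,0,0,0,0,0,0,0.55,0,0,-5,0,0,0,0.55,0,0,-10,0,0,0,0.55,0,0,-15,0,0,0,0.55,0,0,-20,0,0,0,0.55,0,0,-20,0,0,0,0.55,0,0,-20,0,0,0,0.55,0,0,-20,0,0,0,0.55,0,0,-20,0,0,0,0.55,0,0,-10,0,0,0,0.55,0,0,0,0,0,0,0.55]}}

```text
time: 8.08
tool_pos: [0.6238, 0.1568, 0.183]
ee_rot: [0.0, 3.136, 0.001]
ft_force: [-0.4, -0.1, 0.1]
grip_width: 0.0471
```

```bash
python3 - <<'E'
from chk import *
from meas import measure
s=get_state(); print(s['time'],s['tool_pos'],s['grip_width'],s['ft_force'])
g=grab('wrist','w5.png')
[print(*o) for o in measure(g)]
E
```

```text
8.0833 [0.62376712 0.15676007 0.18297856] 0.047105994937294816 [-0.36360078 -0.07153438  0.14831741]
blue [258. 175.] 0.6259 0.1573 0.097
green [129. 174.] 0.6303 0.0188 0.105
red [  5. 157.] 0.6072 -0.1097 0.057
tall z0.043 [57. 11.] [ 0.4824 -0.0068] (0.48, -0.0044) 0.032
tall z0.069 [393.  10.] [0.4859 0.2626] (0.4833, 0.2553) 0.048
tall z0.064 [448. 149.] [0.5922 0.3227] (0.5901, 0.3148) 0.033
tall z0.047 [260. 182.] [0.6244 0.1571] (0.6235, 0.1575) 0.03
tall z0.258 [259. 332.] [0.609  0.1558] (0.6134, 0.1562) 0.118
```

View pics/w5.png

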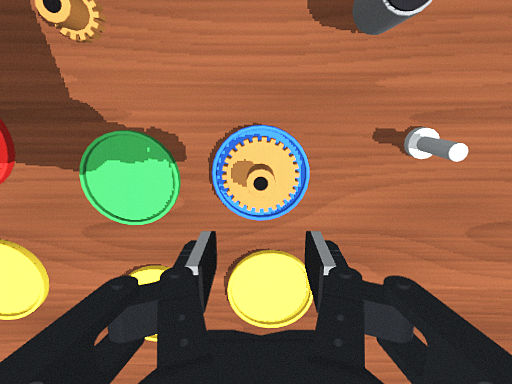

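The large gear is in the blue dish and centred: hub (0.6244, 0.1571), rim (0.625, 0.157), hub top 47 mm, so flat. On to the middle gear.

Request:
{"fn": "send_rows", "kwargs": {"deltas": [5,-10,0,0,0,0,0.55,10,-22,0,0,0,0,0.55,10,-23,0,0,0,0,0.55,10,-23,0,0,0,0,0.55,10,-23,0,0,0,0,0.55,10,-23,0,0,0,0,0.55,10,-23,0,0,0,0,0.55,10,-23,0,0,0,0,0.55,10,-23,0,0,0,0,0.55,10,-23,0,0,0,0,0.55,10,-23,0,0,0,0,0.55,10,-23,0,0,0,0,0.55,10,-23,0,0,0,0,0.55,10,-23,0,0,0,0,0.55,10,-23,0,0,0,0,0.55,10,-23,0,0,0,0,0.55,10,-23,0,0,0,0,0.55,10,-23,0,0,0,0,0.55,9,-22,0,0,0,0,0.55,0,0,0,0,0,0,0.55]}}

```text
time: 9.8
tool_pos: [0.4371, -0.268, 0.1785]
ee_rot: [-0.005, -3.14, -0.001]
ft_force: [1.4, 0.2, 0.1]
grip_width: 0.047
```

```bash
python3 - <<'E'
from meas import *
s=get_state(); print(s['time'],s['tool_pos'],s['ee_rot'],s['grip_width'])
g=grab('wrist','w6.png')
[print(*o) for o in measure(g)]
E
```

```text
9.8 [ 0.43712788 -0.26804285  0.17849737] [-5.41865695e-03 -3.13983491e+00 -9.66009195e-04] 0.04696443315019107
green [479. 299.] 0.5913 -0.0072 0.065
tall z0.043 [264. 186.] [ 0.4405 -0.264 ] (0.4397, -0.2634) 0.029
tall z0.043 [393. 208.] [ 0.4628 -0.1391] (0.4618, -0.1408) 0.032
tall z0.253 [258. 331.] [ 0.4229 -0.269 ] (0.4274, -0.2686) 0.118
```

View pics/w6.png

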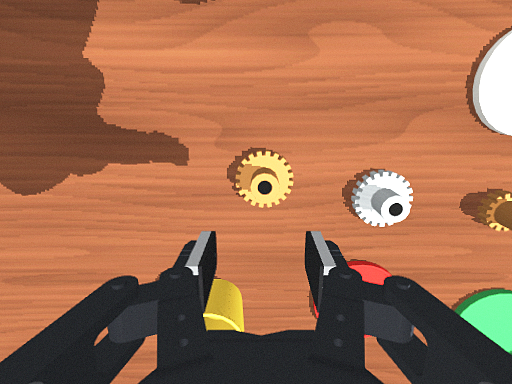

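The middle bronze gear is at (264,186) and the steel look-alike at (395,210), clear of the jaws. Shift +3/+4 mm, descend and grip.

Request:
{"fn": "send_rows", "kwargs": {"deltas": [-3,4,0,0,0,0,0.55,0,0,20,0,0,0,0.55,0,0,20,0,0,0,0.55,0,0,20,0,0,0,0.55,0,0,20,0,0,0,0.55,0,0,20,0,0,0,0.55,0,0,20,0,0,0,0.55,0,0,14,0,0,0,0.55,0,0,6,0,0,0,0.55,0,0,3,0,0,0,0.55,0,0,0,0,0,0,0.55,0,0,0,0,0,0,0.55], "squeeze": 40}}

```text
time: 10.85
tool_pos: [0.4423, -0.2612, 0.0374]
ee_rot: [-0.001, 3.141, -0.001]
ft_force: [-0.2, 0.1, 0.9]
grip_width: 0.047
```

Request:
{"fn": "send_rows", "kwargs": {"deltas": [2,-3,1,0,0,0,0.55,0,0,0,0,0,0,0.55,0,0,0,0,0,0,0.3,0,0,0,0,0,0,0.2,0,0,0,0,0,0,0.1,0,0,0,0,0,0,0,0,0,0,0,0,0,0,0,0,0,0,0,0,0]}}

```text
time: 11.52
tool_pos: [0.4399, -0.2644, 0.0364]
ee_rot: [0.0, 3.141, -0.001]
ft_force: [-1.9, 1.0, 6.6]
grip_width: 0.0269
```

Request:
{"fn": "send_rows", "kwargs": {"deltas": [0,0,0,0,0,0,0,0,0,0,0,0,0,0,0,0,-4,0,0,0,0,0,0,-8,0,0,0,0,0,0,-12,0,0,0,0,0,0,-14,0,0,0,0,0,0,-18,0,0,0,0,0,0,-18,0,0,0,0,0,0,-14,0,0,0,0,0,0,-6,0,0,0,0,0,0,0,0,0,0,0,0,0,0,0,0,0,0], "squeeze": 70}}

```text
time: 12.52
tool_pos: [0.4396, -0.2641, 0.1294]
ee_rot: [-0.0, -3.141, -0.001]
ft_force: [-0.4, 0.5, -3.0]
grip_width: 0.0254
```

```bash
python3 held.py w7.png
```

```text
12.5167 [ 0.43956914 -0.26408175  0.12935681] [-1.00908726e-04 -3.14108754e+00 -7.59370658e-04] 0.025377964308892356 [-0.42764417  0.47789178 -3.00281898]
[289.2 261.2] [ 10  76 317] bore [ 0.4353 -0.2507  0.1414] minus tcp mm [-4.3 13.4 12.1]
[260.5 263.8] [ 28  26 556] bore [ 0.4403 -0.2635  0.1354] minus tcp mm [0.7 0.6 6. ]
```

```bash
python3 - <<'E'
from chk import *
g=pickle.load(open('top1.pkl','rb'))
print(rim(g,50,85,(220,135,280,200)), rim(g,95,125,(160,140,220,195)))
f=g['frame'].copy(); 
H,S,V=cv2.split(cv2.cvtColor(f,cv2.COLOR_RGB2HSV)); m=((H<6)|(H>174))&(S>190)&(V>100); k=np.zeros_like(m); k[160:225,290:355]=1
h=cv2.convexHull(np.argwhere(m&k)[:,::-1].astype(np.int32)).reshape(-1,2); print(circ(ray_plane(g,h,.01)))
E
```

```text
(array([0.6283, 0.0164, 0.0516]), np.int64(27), 27) (array([0.6224, 0.1559, 0.0519]), np.int64(29), 29)
(np.float64(0.5908030790013703), np.float64(-0.1529366775190534), np.float64(0.0518914149164189))
```

Request:
{"fn": "send_rows", "kwargs": {"deltas": [-5,8,0,0,0,0,0,-11,16.5,0,0,0,0,0,-11,16.5,0,0,0,0,0,-11,16.5,0,0,0,0,0,-11,16.5,0,0,0,0,0,-11,16.5,0,0,0,0,0,-11,16.5,0,0,0,0,0,-11,16.5,0,0,0,0,0,-11,16.5,0,0,0,0,0,-11,16.5,0,0,0,0,0,-11,16.5,0,0,0,0,0,-11,16.5,0,0,0,0,0,-11,16.5,0,0,0,0,0,-11,16.5,0,0,0,0,0,-11,16.5,0,0,0,0,0,-11,16.5,0,0,0,0,0,-11,16.5,0,0,0,0,0,-9,10,0,0,0,0,0,0,0,0,0,0,0,0,0,0,0,0,0,0,0]}}

```text
time: 14.23
tool_pos: [0.6294, 0.0186, 0.1286]
ee_rot: [0.002, -3.14, -0.0]
ft_force: [0.2, -0.7, -3.9]
grip_width: 0.0255
```

Request:
{"fn": "send_rows", "kwargs": {"deltas": [0,0,10,0,0,0,0,0,0,16,0,0,0,0,0,0,16,0,0,0,0,0,0,16,0,0,0,0,0,0,12,0,0,0,0,0,0,8,0,0,0,0,0,0,4,0,0,0,0,0,0,0,0,0,0,0,0,0,0,0,0,0,0]}}

```text
time: 14.98
tool_pos: [0.6301, 0.0175, 0.0483]
ee_rot: [0.0, 3.141, -0.0]
ft_force: [0.1, 0.9, -4.4]
grip_width: 0.0254
```

```bash
python3 held.py w8.png; python3 - <<'E'
from chk import *
g=grab('wrist'); print(rim(g,50,85,(150,120,370,310)))
E
```

```text
14.9833 [0.63010173 0.01751525 0.04831266] [ 2.82338936e-04  3.14072615e+00 -2.46451083e-04] 0.02541777815592098 [ 0.1100155   0.94680416 -4.37230196]
[289.3 261.4] [ 10  76 335] bore [0.6258 0.031  0.0606] minus tcp mm [-4.3 13.5 12.2]
[260.3 263.7] [ 29  26 582] bore [0.6308 0.018  0.0542] minus tcp mm [0.7 0.5 5.8]
(array([0.6307, 0.0174, 0.0517]), np.int64(52), 52)
```

View pics/w8.png

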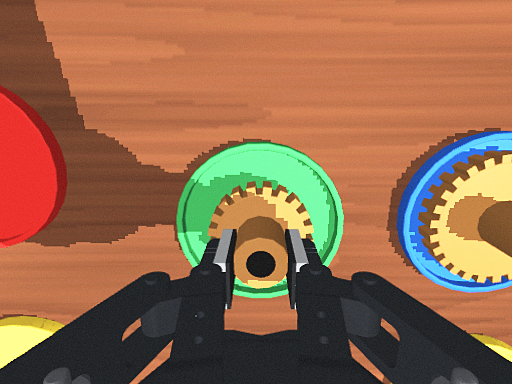

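The middle gear, bore at (260,264), hangs over the green dish. Bore and rim agree within 1 mm, so lower it. The grip was taken at z 0.0364, so the floor should be at about 0.0405.

Request:
{"fn": "send_rows", "kwargs": {"deltas": [0,0,3,0,0,0,0,0,0,2,0,0,0,0,0,0,1,0,0,0,0,0,0,1,0,0,0,0,0,0,0.5,0,0,0,0,0,0,0,0,0,0,0]}}

```text
time: 15.58
tool_pos: [0.6298, 0.0177, 0.0406]
ee_rot: [0.0, -3.142, 0.0]
ft_force: [-3.2, 0.2, -1.2]
grip_width: 0.0255
```

Request:
{"fn": "send_rows", "kwargs": {"deltas": [0,0,0.5,0,0,0,0,0,0,0,0,0,0,0]}}

```text
time: 15.75
tool_pos: [0.6298, 0.0177, 0.0405]
ee_rot: [-0.0, 3.142, -0.0]
ft_force: [-3.9, 0.8, 4.5]
grip_width: 0.0255
```

Touching the floor (+4.5 N). Release and rise.

Request:
{"fn": "send_rows", "kwargs": {"deltas": [0,0,0,0,0,0,0.38,0,0,0,0,0,0,0.45,0,0,0,0,0,0,0.55,0,0,0,0,0,0,0.55,0,0,-5,0,0,0,0.55,0,0,-10,0,0,0,0.55,0,0,-15,0,0,0,0.55,0,0,-20,0,0,0,0.55,0,0,-20,0,0,0,0.55,0,0,-20,0,0,0,0.55,0,0,-20,0,0,0,0.55,0,0,-20,0,0,0,0.55,0,0,-10,0,0,0,0.55,0,0,0,0,0,0,0.55,0,0,0,0,0,0,0.55]}}

```text
time: 17.0
tool_pos: [0.6297, 0.0177, 0.1797]
ee_rot: [0.0, 3.141, -0.0]
ft_force: [-1.2, -0.2, -0.9]
grip_width: 0.0469
```

```bash
python3 - <<'E'
from chk import *
from meas import measure
s=get_state(); print(s['time'],s['tool_pos'],s['grip_width'],s['ft_force'])
g=grab('wrist','w9.png')
[print(*o) for o in measure(g)]; print(rim(g,50,85,(200,110,320,240)))
E
```

```text
17.0 [0.6297411  0.01766869 0.17974868] 0.04687155673883997 [-1.15873246 -0.22054495 -0.88120355]
blue [388. 165.] 0.6251 0.1559 0.105
green [259. 172.] 0.6311 0.017 0.104
red [ 93. 137.] 0.5933 -0.1508 0.107
tall z0.043 [228.   8.] [ 0.4849 -0.0076] (0.482, -0.0077) 0.028
tall z0.047 [408. 177.] [0.6247 0.1564] (0.6242, 0.1531) 0.034
tall z0.047 [260. 184.] [0.6305 0.018 ] (0.6292, 0.0181) 0.03
tall z0.255 [259. 332.] [0.6154 0.0166] (0.6198, 0.0171) 0.118
(array([0.6312, 0.0173, 0.0517]), np.int64(46), 46)
```

View pics/w9.png

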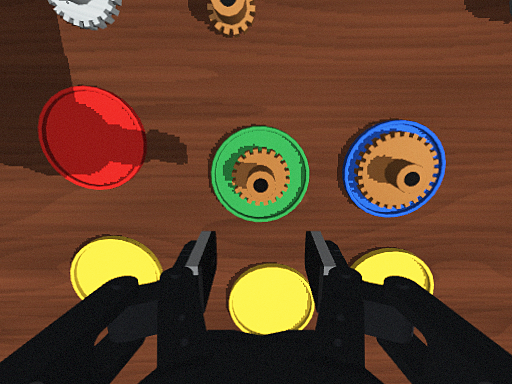

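The middle gear is centred in the green dish at (260,184), and blue is unchanged. Now to the small gear.

Request:
{"fn": "send_rows", "kwargs": {"deltas": [8,-1,0,0,0,0,0.55,15,-3,0,0,0,0,0.55,20,-3,0,0,0,0,0.55,22,-4,0,0,0,0,0.55,22,-4,0,0,0,0,0.55,22,-4,0,0,0,0,0.55,20,-3,0,0,0,0,0.55,15,-2,0,0,0,0,0.55,9,-1,0,0,0,0,0.55,0,0,0,0,0,0,0.55,0,0,0,0,0,0,0.55], "squeeze": 40}}

```text
time: 17.97
tool_pos: [0.4767, -0.0073, 0.1792]
ee_rot: [-0.001, -3.141, -0.001]
ft_force: [0.2, 1.1, -0.1]
grip_width: 0.0472
```

```bash
python3 - <<'E'
from meas import *
s=get_state(); print(s['time'],s['tool_pos'],s['ee_rot'],s['grip_width'])
g=grab('wrist','w10.png')
[print(*o) for o in measure(g)]
E
```

```text
17.9667 [ 0.47666167 -0.00729571  0.17920662] [-5.69423789e-04 -3.14053052e+00 -5.11182582e-04] 0.04717627952681499
blue [409. 271.] 0.6153 0.1594 0.1
green [272. 292.] 0.6302 0.0188 0.107
red [130. 259.] 0.5916 -0.1531 0.104
tall z0.043 [120. 168.] [ 0.4629 -0.1373] (0.4625, -0.1355) 0.031
tall z0.043 [259. 183.] [ 0.4772 -0.0079] (0.4763, -0.0078) 0.029
tall z0.254 [259. 332.] [ 0.4624 -0.0084] (0.4669, -0.0079) 0.118
```

Already aligned. The jaws clear the steel gear by over 70 mm. Descend 143 mm and grip.

Request:
{"fn": "send_rows", "kwargs": {"deltas": [0,-0.5,10,0,0,0,0.55,0,0,20,0,0,0,0.55,0,0,20,0,0,0,0.55,0,0,20,0,0,0,0.55,0,0,20,0,0,0,0.55,0,0,20,0,0,0,0.55,0,0,16,0,0,0,0.55,0,0,10,0,0,0,0.55,0,0,5,0,0,0,0.55,0,0,2,0,0,0,0.55,0,0,0,0,0,0,0.55,0,0,0,0,0,0,0.55]}}

```text
time: 19.02
tool_pos: [0.4773, -0.0079, 0.0373]
ee_rot: [0.0, 3.14, -0.0]
ft_force: [0.0, 0.5, -0.1]
grip_width: 0.0469
```

Request:
{"fn": "send_rows", "kwargs": {"deltas": [0,0,0,0,0,0,0.3,0,0,0,0,0,0,0.2,0,0,0,0,0,0,0.1,0,0,0,0,0,0,0,0,0,0,0,0,0,0,0,0,0,0,0,0,0]}}

```text
time: 19.52
tool_pos: [0.4773, -0.008, 0.0376]
ee_rot: [0.0, 3.14, -0.001]
ft_force: [-1.7, 0.6, 6.5]
grip_width: 0.0265
```

Request:
{"fn": "send_rows", "kwargs": {"deltas": [0,0,0,0,0,0,0,0,0,0,0,0,0,0,0,0,-4,0,0,0,0,0,0,-8,0,0,0,0,0,0,-12,0,0,0,0,0,0,-14,0,0,0,0,0,0,-18,0,0,0,0,0,0,-18,0,0,0,0,0,0,-14,0,0,0,0,0,0,-6,0,0,0,0,0,0,0,0,0,0,0,0,0,0,0,0,0,0], "squeeze": 60}}

```text
time: 20.52
tool_pos: [0.4766, -0.0077, 0.1305]
ee_rot: [0.0, -3.141, -0.0]
ft_force: [-0.6, 0.2, -2.4]
grip_width: 0.0256
```

```bash
python3 held.py w11.png
```

```text
20.5167 [ 0.47655849 -0.00774444  0.13051643] [ 6.84695320e-06 -3.14125457e+00 -1.50617212e-04] 0.02563749103327117 [-0.56796079  0.15745176 -2.41126102]
[290.  266.6] [ 17  83 546] bore [0.473  0.0057 0.1459] minus tcp mm [-3.6 13.5 15.4]
[260.3 261.3] [ 29  26 600] bore [ 0.4766 -0.0073  0.1353] minus tcp mm [0.  0.5 4.8]
```

Request:
{"fn": "send_rows", "kwargs": {"deltas": [-5,-6,0,0,0,0,0,-10,-12,0,0,0,0,0,-13,-16,0,0,0,0,0,-13,-16,0,0,0,0,0,-13,-16,0,0,0,0,0,-13,-16,0,0,0,0,0,-13,-16,0,0,0,0,0,-13,-16,0,0,0,0,0,-12,-16,0,0,0,0,0,-8,-10,0,0,0,0,0,-3.5,-4,0,0,0,0,0,0,0,0,0,0,0,0,0,0,0,0,0,0,0]}}

```text
time: 21.65
tool_pos: [0.5929, -0.1515, 0.13]
ee_rot: [-0.0, -3.14, -0.001]
ft_force: [-0.5, -0.1, -1.8]
grip_width: 0.0256
```

Request:
{"fn": "send_rows", "kwargs": {"deltas": [0,0,10,0,0,0,0,0,0,16,0,0,0,0,0,0,16,0,0,0,0,0,0,16,0,0,0,0,0,0,12,0,0,0,0,0,0,8,0,0,0,0,0,0,4,0,0,0,0,0,0,0,0,0,0,0,0,0,0,0,0,0,0]}}

```text
time: 22.4
tool_pos: [0.5936, -0.1519, 0.0493]
ee_rot: [-0.0, 3.141, -0.001]
ft_force: [1.0, 0.3, -2.4]
grip_width: 0.0256
```

```bash
python3 held.py w12.png; python3 - <<'E'
from chk import *
g=grab('wrist'); print(rim(g,0,3,(150,120,370,310)))
E
```

```text
22.4 [ 0.59358643 -0.15185965  0.04930256] [-1.89114801e-04  3.14082454e+00 -5.69837278e-04] 0.025594676142944243 [ 1.03914078  0.34679285 -2.44020568]
[289.5 262.3] [ 10  73 326] bore [ 0.59   -0.1382  0.061 ] minus tcp mm [-3.6 13.6 11.7]
[260.3 261.1] [ 28  25 567] bore [ 0.5936 -0.1514  0.0539] minus tcp mm [-0.   0.5  4.6]
(array([ 0.5935, -0.1524,  0.0516]), np.int64(47), 47)
```

View pics/w12.png

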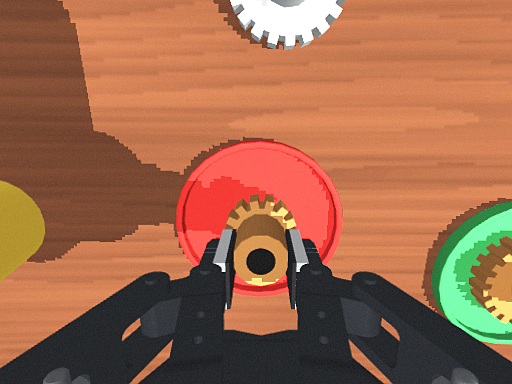

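The small gear, bore at (260,261), hangs over the middle of the red dish, and rim and bore agree to 1 mm. Lower it.

Request:
{"fn": "send_rows", "kwargs": {"deltas": [0,-1,3,0,0,0,0,0,0,2,0,0,0,0,0,0,1,0,0,0,0,0,0,0.5,0,0,0,0,0,0,0.5,0,0,0,0,0,0,0,0,0,0,0]}}

```text
time: 23.0
tool_pos: [0.5933, -0.1528, 0.0418]
ee_rot: [0.0, 3.142, -0.0]
ft_force: [0.6, 0.6, -2.3]
grip_width: 0.0257
```

Request:
{"fn": "send_rows", "kwargs": {"deltas": [0,0,0.5,0,0,0,0,0,0,0,0,0,0,0]}}

```text
time: 23.17
tool_pos: [0.5934, -0.1529, 0.0418]
ee_rot: [-0.0, 3.141, -0.0]
ft_force: [-2.6, 0.2, 3.3]
grip_width: 0.026
```

Contact (−2.3 → +3.3 N). Release and rise, then draw back toward the base so the top camera can see.

Request:
{"fn": "send_rows", "kwargs": {"deltas": [0,0,0,0,0,0,0.38,0,0,0,0,0,0,0.45,0,0,0,0,0,0,0.55,0,0,0,0,0,0,0.55,0,0,-5,0,0,0,0.55,0,0,-10,0,0,0,0.55,0,0,-15,0,0,0,0.55,0,0,-20,0,0,0,0.55,0,0,-20,0,0,0,0.55,0,0,-20,0,0,0,0.55,0,0,-20,0,0,0,0.55,0,0,-20,0,0,0,0.55,0,0,-20,0,0,0,0.55,0,0,-20,0,0,0,0.55,0,0,-10,0,0,0,0.55,10,0,0,0,0,0,0.55,20,0,0,0,0,0,0.55,20,0,0,0,0,0,0.55,10,0,0,0,0,0,0.55,0,0,0,0,0,0,0.55]}}

```text
time: 24.83
tool_pos: [0.532, -0.1527, 0.2219]
ee_rot: [-0.001, -3.141, 0.0]
ft_force: [0.5, 0.2, 0.5]
grip_width: 0.0471
```

```bash
python3 - <<'E'
from chk import *
from meas import measure
s=get_state(); print(s['time'],s['tool_pos'],s['grip_width'],s['ft_force'],s['qd'].round(3))
for n in('wrist','scene'):
    print(n); g=grab(n,n+'_end.png'); [print(*o) for o in measure(g)]
E
```

```text
24.8333 [ 0.53201872 -0.15272778  0.22185272] 0.047089071451119846 [0.49175773 0.2398058  0.49860519] [ 0.014  0.044 -0.069  0.007  0.004  0.015]
wrist
blue [480. 235.] 0.6251 0.1501 0.108
green [390. 237.] 0.6308 0.0139 0.108
red [260. 212.] 0.5935 -0.1527 0.105
tall z0.043 [274. 106.] [ 0.4633 -0.1381] (0.4635, -0.1384) 0.028
tall z0.070 [103. 234.] [ 0.5949 -0.322 ] (0.5894, -0.3134) 0.088
tall z0.047 [260. 225.] [ 0.593  -0.1525] (0.591, -0.1525) 0.032
tall z0.297 [259. 332.] [ 0.5177 -0.1539] (0.5221, -0.1533) 0.118
tall z0.047 [405. 254.] [0.6298 0.0169] (0.6273, 0.0137) 0.035
scene
tall z0.502 [193.  62.] [ 0.5212 -0.1584] (0.6017, -0.2986) 0.497
tall z0.069 [281. 126.] [0.4719 0.2592] (0.4876, 0.238) 0.09
tall z0.064 [326. 131.] [0.5926 0.3217] (0.6014, 0.3019) 0.056
tall z0.046 [308. 165.] [0.6256 0.1542] (0.6305, 0.1468) 0.04
tall z0.046 [282. 193.] [0.6312 0.0145] (0.6355, 0.0087) 0.039
tall z0.042 [190. 201.] [ 0.4638 -0.1412] (0.4659, -0.1435) 0.033
tall z0.046 [228. 227.] [ 0.5949 -0.1556] (0.598, -0.1603) 0.037
tall z0.069 [177. 270.] [ 0.5937 -0.3211] (0.6021, -0.3289) 0.093
```

View pics/scene_end.png

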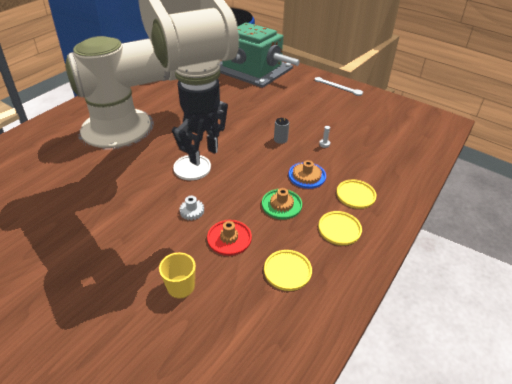

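View pics/wrist_end.png

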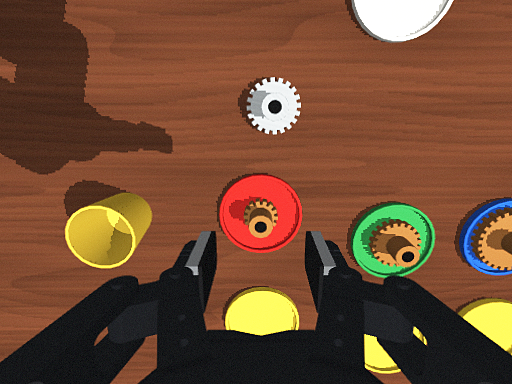

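All three gears lie flat in their dishes: large in blue (308,168), middle in green (282,195), small in red (230,230) in the scene view. The steel gear, pin, capacitor and cup haven't moved. A few still rows, then hand in.

Request:
{"fn": "send_rows", "kwargs": {"deltas": [0,0,0,0,0,0,0.55,0,0,0,0,0,0,0.55,0,0,0,0,0,0,0.55,0,0,0,0,0,0,0.55]}}

```text
time: 25.27
tool_pos: [0.5336, -0.1528, 0.2211]
ee_rot: [0.0, -3.141, -0.0]
ft_force: [0.1, 0.0, -0.5]
grip_width: 0.0468
```

```bash
python3 -c "
from bench import sign_off; print(sign_off())"
```

```text
the job is handed in; nothing more can be done
None
```

The three bronze gears are in their dishes, placed in the order asked: largest in blue, middle in green, smallest in red. Each was gripped by the hub, lowered until the wrist force showed the dish floor carrying it, and then released. The job was handed in at 25.3 s of the 86 s allowed.

- **Placing:** after each release, the wrist camera put the hub within about 1 mm of the dish centre. Hub tops read 46–47 mm, against the 46 mm expected for a gear lying flat on the dish floor.
- **Things to leave alone:** the scene camera puts the steel gear, drive pin, capacitor and feed cup within about 1.5 mm of where they stood at the start.
- **Forces:** the readings between moves stayed under about 8 N. I did not record the peaks during the moves.
- **Disagreements:** the cameras differ by 2–3 mm in absolute position, close to the stated calibration error, so I centred by the wrist view, which sees gear and dish together. The gripper read 25–27 mm on the 28 mm hubs, but the grips held. No check failed.

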